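# Spin-test the statue platform's guide rollers and scrap the bad ones

### The arm

A 6-joint arm with a two-finger parallel gripper is mounted at the origin on the work surface. World frame = base frame: x ahead of the robot, y to its left, z up, the work surface at z = 0. Lengths are in m, angles in rad, forces in N, time in s.
With the tool pointing down it reaches from about 0.35 to 0.725 m from the base axis. Payload 6 kg.
Tool frame: the origin (TCP) lies midway between the tips of the shut fingers; the grasp point (between the pads) lies 19 mm behind it; z points along the fingers, y is the line along which they close (so a half turn about z gives the same grasp; the last joint's range is limited). The gripper opens to 85 mm and grips with 20 to 120 N. Pads are 22 mm wide; open, the fingers measure 114 mm over their backs; the gripper's body (76 mm by 85 mm) begins 54 mm behind the grasp point. The pads swing forward as they close: fully open they stand 13 mm farther back than shut.
Start: joints at [-0.964, 0.04, 0.085, 0, -1.615, -0.334], TCP at [0.162, -0.578, 0.231] pointing down, gripper open.
Joint ranges: [-2.56, 2.56], [-1.29, 2.01], [-1.08, 1.49], [-3.29, 1.98], [-2.81, -0.18], [-2.99, 2.99]. Speed limits (rad/s): [2.57, 2.57, 3.01, 3.14, 3.14, 3.14].

### API

Orientations are given as a unit quaternion [w, x, y, z].
In Python, from workcell import ctrl gives the robot as it stands.
- The arm moves only by the shell command python3 -m pendant 'ROWS' [FORCE]. ROWS is JSON, a list of rows, each an object with "jaw": the opening, from 0 (shut) to 1 (fully open); "travel": the shift along the tool's x, y, z in cm, a list of three; "yaw": the turn about the tool's z in degrees. A call has 1 to 5 rows; each row is the pose to reach, as a shift and turn from the pose commanded when the call began, along the tool's axes at that moment; what a row does not reach only later rows make up. A row lasts 1/8 s, in which the tool goes at most 62.5 mm and 10.7 degrees, less where a joint would pass 70% of its speed; a pose out of reach is approached as far as the arm can. A call with a gripper value outside its range is refused whole. The fingers move at their own pace and stop on an object; FORCE is the grip in N (left out, the last holds). Time passes only in rows, so rows that repeat a pose let the fingers close. It gives the time, the measured TCP pose, the force, the opening and the grip force at its end, in the units of the state.
- ctrl.get_state(): the state, without advancing time (a new reading comes with each control period).
- ctrl.get_image(name): name is "side" or "top"; returns (picture, depth): 384x512x3 uint8, red, green, blue; 384x512 float32, m along the optical axis (not along the pixel's ray), 0 where there is no reading.
- ctrl.camera_info(name): a dict with "fx", "fy", "cx", "cy" (pixels), "R" (3x3) and "t" (3): a world point X has camera coordinates R X + t. Camera axes: x right, y down, z forward; pixel columns grow to the right and rows downward; lengths in m; the calibration is good to about 2 mm. A picture is of the moment at which its call begins. camera_info takes no time and is no camera call.
- ctrl.finish_job(): hands the job in; it is judged then, once.
The state is a dict: "clock": time; "qpos": joint angles; "qd": joint speeds; "tau": joint torques, N m; "tcp_pos": TCP position; "eef_rot": TCP orientation; "contact_force": force on the tool from outside, world axes, zero at the start; "torque": the same for the moment, N m; "finger_gap": finger opening in m; "gripper_force": force on a finger pad.
Only numpy, scipy, OpenCV 4.12 (cv2) and the standard library are available. Lean on these libraries where they do the work, as an engineer would, in place of code of your own. Each camera call takes 0.05 s, during which the arm holds its last target. There are 200 camera calls.

### The job

The guide rollers of the statue's sliding platform stand wheel-up on the plywood board. Turn each wheel on its axle at least a quarter turn, if it will go; put every roller whose wheel sticks or binds into the grey scrap bin and leave the good ones standing wheel-up on the board. Do not shove the glass pot, the white tub or the palette out of place.

Things in the scene. Friction and masses are not known exactly. Their poses are not given: they have to be found in the camera images.
- roller_1_mid (a point): Roller 1 of four alike, loose, about 0.5 kg each (0.35 to 0.65), on its flange, wheel up: square steel flange 80 x 80 x 6 mm on the board, and on it, on an upright axle, a wheel 52 mm in diameter and 28 mm high, from 14 to 42 mm above the flange's underside; the axle's nut ends at 51 mm. The point lies on the axle half-way up the wheel, 28 mm above the underside; it turns with the flange, not the wheel; z up.
- wheel_1 (a joint): Turn of roller 1's wheel about its axle against its flange, rad; positive is counter-clockwise from above; counts on past full turns; starts within 0.15 of 0. A good wheel turns on and on almost without resistance; a faulty one does not turn under a hand's twist, or stops dead within 0.4 rad of its start. Which and how many are faulty must be found by trying.
- roller_2_mid (a point): Roller 2, shape, point and axes as roller 1. All the wheels have dark rubber round their sides, a bright cap with three dark holes on top, and nothing around them above the flange, so a wheel can be gripped across its diameter. A faulty roller turns as a whole, flange and all, when its wheel is twisted.
- wheel_2 (a joint): Turn of roller 2's wheel about its axle, rad, as for wheel 1.
- roller_3_mid (a point): Roller 3, shape, point and axes as roller 1.
- wheel_3 (a joint): Turn of roller 3's wheel about its axle, rad, as for wheel 1.
- roller_4_mid (a point): Roller 4, shape, point and axes as roller 1.
- wheel_4 (a joint): Turn of roller 4's wheel about its axle, rad, as for wheel 1.
- board: Plywood board 320 (x) x 360 (y) x 12 mm, fixed on the table; origin at the centre of its underside, z up.
- bin: Grey open scrap bin, 200 (x) x 270 (y) x 80 mm outside, walls and floor 5 mm, fixed on the table, with a small grip rail on its -x side; origin at the centre of its underside, z up.
- pot_mid (a point): Small glass pot with steel cap, 38 mm in diameter, 42 mm high, amid the rollers on the board; point half-way up. Not part of the job.
- tub_mid (a point): White plastic tub, 66 mm in diameter, 90 mm high; point half-way up. Not part of the job.
- palette: Black paint palette 150 x 220 x 8 mm with colour pans, flat on the table; origin under its centre. Not part of the job.
Not all that is in view belongs to the job. What is shaped like the part that bears roller_4_mid but red or turquoise is not meant.

How it is judged:
By the outcome, as a careful person would: the job done as asked, in the order asked, and still so for the second after the job is handed in, with the robot touching nothing.
It also fails if it takes over 69 s, if anything falls off the work surface, if the arm or the gripper's body presses on something with over 40 N, if the wrist force passes 120 N, or if a joint passes its speed limit or range.

## Working session

There is one attempt and no reset: what is moved stays moved. The work goes in short steps, Python scripts to look and compute and a shell command to move; the robot and the scene stay as the last step left them, time stands still between calls to the robot, and variables do not carry over. Pictures are saved under pics/ and viewed, at most 10 in all, crops included, and the job is handed in when it is done.

```bash
mkdir -p pics; ls; python3 - <<'E'
from workcell import ctrl
import cv2, numpy as np
s=ctrl.get_state(); print(s['clock'],s['tcp_pos'],s['eef_rot'],s['finger_gap'])
for n in('top','side'):
    im,d=ctrl.get_image(n); np.savez(f'{n}0.npz',im=im,d=d)
    cv2.imwrite(f'pics/{n}0.png',cv2.resize(im[:,:,::-1],(800,600)))
    c=ctrl.camera_info(n); print(n,c)
E
```

```text
pics
0.0 [ 0.16163377 -0.57749142  0.23026404] [-1.99190642e-04 -1.35975727e-01  9.90711770e-01  8.66349594e-04] 0.08556417872717204
top {'fx': 448.75740757751896, 'fy': 448.75740757751896, 'cx': 252.50114139478515, 'cy': 187.0002227164456, 'R': array([[-2.76175391e-03, -9.99996168e-01, -1.94100185e-04],
       [-9.85692298e-01,  2.75496225e-03, -1.68532206e-01],
       [ 1.68532095e-01, -2.74121421e-04, -9.85696129e-01]]), 't': array([0.08672735, 0.60437899, 1.19208888])}
side {'fx': 499.41986018189357, 'fy': 499.41986018189357, 'cx': 251.57445635282434, 'cy': 186.1860295325721, 'R': array([[ 0.99549054, -0.09208396,  0.02278431],
       [-0.03055615, -0.53866096, -0.84196835],
       [ 0.0898048 ,  0.83747532, -0.53904562]]), 't': array([-0.62721687,  0.09423761,  1.15722166])}
```

View pics/top0.png

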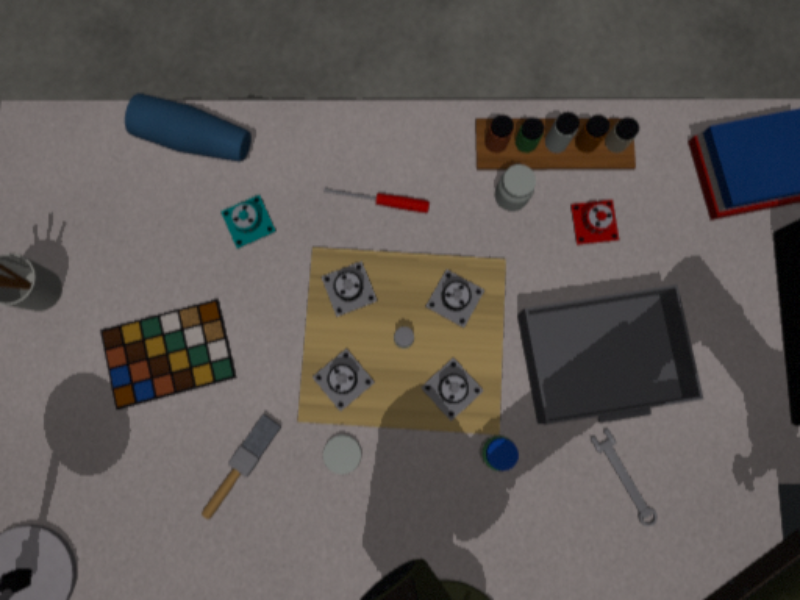

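View pics/side0.png

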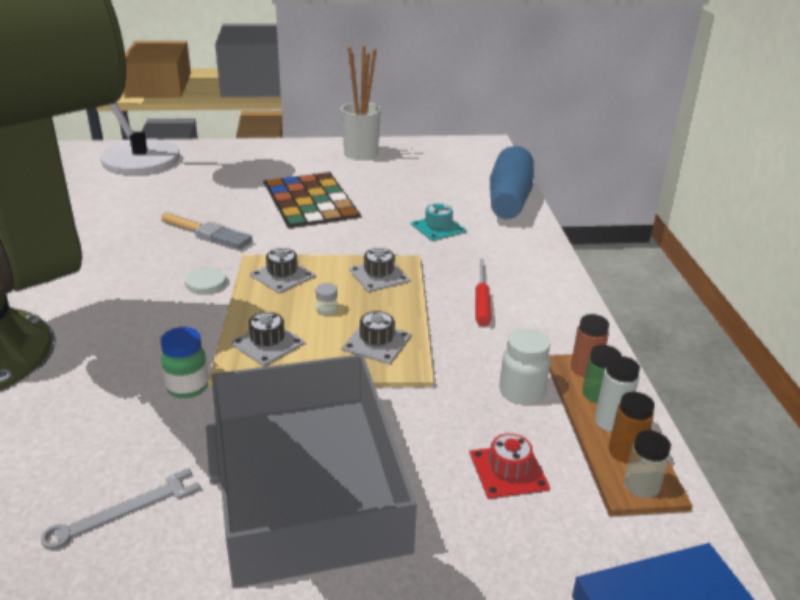

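Top view (800-px scale): the steel rollers are at (348,287), (457,295), (342,378) and (453,387), the pot is at (403,335), and the bin is centred near (610,355). The red and turquoise decoys lie off the board. The side view confirms the layout.

```bash
cat > h.py <<'E'
import numpy as np, cv2
from workcell import ctrl
def cloud(n,d):
    c=ctrl.camera_info(n); v,u=np.mgrid[0:384,0:512]
    P=np.stack([(u-c['cx'])/c['fx']*d,(v-c['cy'])/c['fy']*d,d],-1)-c['t']
    return P@c['R']   # R^T (p-t)
def ray(n,u,v,z):
    c=ctrl.camera_info(n); o=-c['R'].T@c['t']; r=c['R'].T@np.array([(u-c['cx'])/c['fx'],(v-c['cy'])/c['fy'],1])
    return o+r*(z-o[2])/r[2]
E
python3 - <<'E'
from h import *
for n in('top','side'):
    z=np.load(n+'0.npz'); P=cloud(n,z['d']); ok=z['d']>0
    roi=ok&(P[...,0]>.3)&(P[...,0]<.75)&(abs(P[...,1])<.3)
    for lo,hi,name in((.045,.075,'wheeltop'),(.0155,.024,'flange'),(.006,.0145,'board'),(.07,.1,'high')):
        m=(roi&(P[...,2]>lo)&(P[...,2]<hi)).astype(np.uint8)
        k,l,st,_=cv2.connectedComponentsWithStats(m,connectivity=8)
        for i in range(1,k):
            if st[i,4]<25: continue
            Q=P[l==i]; r=cv2.minAreaRect((Q[:,:2]*1000).astype(np.float32))
            print(n,name,st[i,4],'mean',Q.mean(0).round(4),'rect',np.round(r[0],1),np.round(r[1],1),round(r[2],1))
s=ctrl.get_state(); from scipy.spatial.transform import Rotation as R
q=s['eef_rot']; print(R.from_quat(np.r_[q[1:],q[0]]).as_matrix().round(3))
E
```

```text
top wheeltop 34 mean [ 0.7422 -0.2887  0.0492] rect [ 741.7 -289.5] [19.6 16.8] 86.7
top wheeltop 275 mean [0.6161 0.1688 0.0545] rect [617.  169.3] [51.1 49.3] 44.4
top wheeltop 280 mean [ 0.5979 -0.0234  0.0545] rect [599.2 -23.9] [50.9 50. ] 2.1
top wheeltop 73 mean [ 0.5789 -0.2211  0.0616] rect [ 580.7 -223.1] [  5.6 149. ] 8.0
top wheeltop 172 mean [ 0.4715 -0.1536  0.0605] rect [ 472.7 -154.2] [196.9   4.3] 8.4
top wheeltop 130 mean [0.5251 0.07   0.0533] rect [525.1  70.2] [32.9 30.6] 89.9
top wheeltop 286 mean [0.452  0.1778 0.0546] rect [452.2 177.8] [50.5 49.4] 45.2
top wheeltop 290 mean [ 0.4345 -0.0158  0.0542] rect [434.2 -15.9] [48.3 49.3] 0.0
top wheeltop 73 mean [ 0.3348 -0.0754  0.0563] rect [333.4 -79.5] [28.4 57.1] 56.1
top flange 400 mean [0.6139 0.1677 0.0185] rect [617.6 169.9] [82.9 91.2] 20.7
top flange 390 mean [ 0.5961 -0.023   0.0185] rect [599.7 -23.9] [88.6 82. ] 60.6
top flange 413 mean [0.4514 0.1769 0.0184] rect [449.  180.4] [83.5 87.4] 40.0
top flange 431 mean [ 0.4338 -0.0161  0.0185] rect [435.4 -18.1] [85.8 83.9] 41.0
top board 92 mean [ 0.718  -
[... 2568 characters left out ...]
5  0.0067] rect [ 531.8 -269.3] [17.6 61.6] 6.9
side board 133 mean [ 0.7156 -0.2767  0.0074] rect [ 715.1 -276.6] [46.8 23.1] 84.9
side board 77 mean [ 0.5083 -0.2854  0.0068] rect [ 505.  -277.6] [32.4 43.7] 0.0
side board 69 mean [ 0.4652 -0.283   0.007 ] rect [ 469.1 -282.2] [39.6 34.3] 71.3
side board 187 mean [ 0.34   -0.2876  0.0081] rect [ 336.5 -291.3] [52.7 37. ] 28.2
side board 25 mean [ 0.4064 -0.2908  0.007 ] rect [ 406.  -287.3] [12.7 26.2] 8.1
side high 422 mean [ 0.329  -0.1015  0.0829] rect [328.4 -95.2] [55.4 51.1] 81.3
side high 957 mean [ 0.4791 -0.1971  0.0776] rect [ 481.4 -234.3] [212.1 164.3] 8.8
[[-0.963 -0.269 -0.001]
 [-0.269  0.963  0.001]
 [ 0.     0.002 -1.   ]]
```

```bash
cat >> h.py <<'E'
from scipy.spatial.transform import Rotation as Rn
def go(x,y,z,axdeg=None):
    s=ctrl.get_state(); q=s['eef_rot']; M=Rn.from_quat(np.r_[q[1:],q[0]])
    print('t',round(s['clock'],2),'tcp',s['tcp_pos'].round(4) if hasattr(s['tcp_pos'],'round') else s['tcp_pos'],'qdeg',np.degrees(s['qpos']).round(0),'gap',round(s['finger_gap'],4),'F',np.round(s['contact_force'],1),'T',np.round(s['torque'],2))
    print('travel cm',(M.as_matrix().T@(np.array([x,y,z])-s['tcp_pos'])*100).round(1))
E
python3 -m pendant '[{"jaw":1,"travel":[-41.5,46.5,9],"yaw":0},{"jaw":1,"travel":[-41.5,46.5,9],"yaw":0},{"jaw":1,"travel":[-41.5,46.5,9],"yaw":0},{"jaw":1,"travel":[-41.5,46.5,9],"yaw":0},{"jaw":1,"travel":[-41.5,46.5,9],"yaw":0}]' 30
python3 -c "from h import *; go(.436,-.018,.12)"
```

```text
clock: 0.72
tcp_pos: [0.2981, -0.2983, 0.186]
eef_rot: [0.0, -0.136, 0.991, 0.0]
contact_force: [1.5, 0.1, 0.1]
finger_gap: 0.0852
gripper_force: 0.0
t 0.72 tcp [ 0.2981 -0.2983  0.186 ] qdeg [-17. -26. -24.  -0. -92. -57.] gap 0.0852 F [1.5 0.1 0.1] T [ 0.06 -0.13  0.02]
travel cm [-20.8  23.3   6.6]
```

```bash

python3 -m pendant '[{"jaw":1,"travel":[-20.8,23.3,6.6],"yaw":0},{"jaw":1,"travel":[-20.8,23.3,6.6],"yaw":0},{"jaw":1,"travel":[-20.8,23.3,6.6],"yaw":0},{"jaw":1,"travel":[-20.8,23.3,6.6],"yaw":0},{"jaw":1,"travel":[-20.8,23.3,6.6],"yaw":0}]'
python3 -c "from h import *; go(.436,-.018,.018)"
```

```text
clock: 1.35
tcp_pos: [0.4329, -0.0233, 0.1217]
eef_rot: [0.0, -0.136, 0.991, 0.0]
contact_force: [1.4, -1.4, -0.3]
finger_gap: 0.0854
gripper_force: 0.0
t 1.35 tcp [ 0.4329 -0.0233  0.1217] qdeg [ 24. -24. -29.  -0. -85. -98.] gap 0.0854 F [ 1.4 -1.4 -0.3] T [-0.09 -0.13 -0.01]
travel cm [-0.4  0.4 10.4]
```

```bash

python3 -m pendant '[{"jaw":1,"travel":[0,0,5],"yaw":0},{"jaw":1,"travel":[0,0,9.0],"yaw":0},{"jaw":1,"travel":[0,0,9.0],"yaw":0},{"jaw":1,"travel":[0,0,9.0],"yaw":0}]'
python3 -c "
from h import *; go(.436,-.018,.018)
im,d=ctrl.get_image('side'); cv2.imwrite('pics/s1.png',cv2.resize(im[120:270,80:310,::-1],None,fx=3,fy=3))"
```

```text
clock: 1.85
tcp_pos: [0.4334, -0.0257, 0.0339]
eef_rot: [0.001, -0.136, 0.991, -0.0]
contact_force: [-0.2, 0.4, 0.9]
finger_gap: 0.0857
gripper_force: 0.0
t 1.85 tcp [ 0.4334 -0.0257  0.0339] qdeg [ 24. -21. -37.   0. -75. -98.] gap 0.0857 F [-0.2  0.4  0.9] T [-0.03 -0.04 -0.01]
travel cm [-0.5  0.7  1.6]
```

View pics/s1.png

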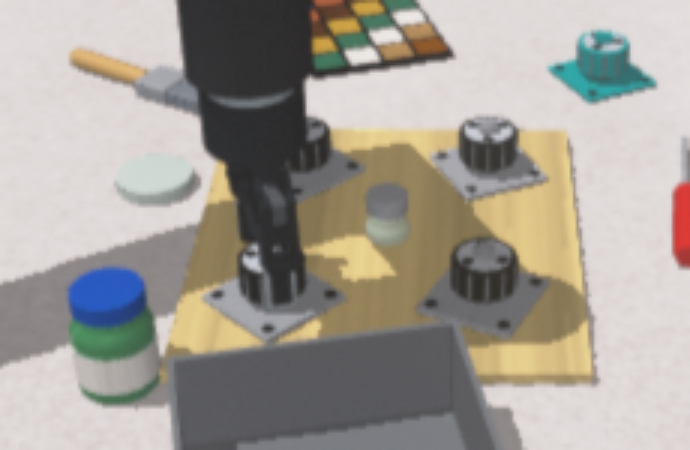

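The gripper straddles the near-right roller, which sits around (270,290) in the crop. Its flange corners are visible from the side. I'll correct by 5 and 7 mm, lower and grip.

```bash

python3 -m pendant '[{"jaw":1,"travel":[-0.5,0.7,0.5],"yaw":0},{"jaw":1,"travel":[-0.5,0.7,1.6],"yaw":0},{"jaw":0,"travel":[-0.5,0.7,1.6],"yaw":0},{"jaw":0,"travel":[-0.5,0.7,1.6],"yaw":0},{"jaw":0,"travel":[-0.5,0.7,1.6],"yaw":0}]' 40
python3 -m pendant '[{"jaw":0,"travel":[0,0,0],"yaw":0},{"jaw":0,"travel":[0,0,0],"yaw":0}]'
python3 -c "from h import *; go(.436,-.018,.018)"
```

```text
clock: 2.52
tcp_pos: [0.4355, -0.0174, 0.0163]
eef_rot: [0.0, -0.136, 0.991, 0.0]
contact_force: [-1.1, 1.7, 0.3]
finger_gap: 0.0515
gripper_force: 42.0
clock: 2.78
tcp_pos: [0.4355, -0.0174, 0.0163]
eef_rot: [0.0, -0.136, 0.991, 0.0]
contact_force: [-1.4, 1.1, 1.6]
finger_gap: 0.051
gripper_force: 42.0
t 2.77 tcp [ 0.4355 -0.0174  0.0163] qdeg [ 25. -20. -38.  -0. -72. -99.] gap 0.051 F [-1.4  1.1  1.6] T [0.55 0.35 0.01]
travel cm [-0.  -0.1 -0.2]
```

```bash
cat >> h.py <<'E'
def flange(x,y):
    pts=[]
    for n in('side','top'):
        im,d=ctrl.get_image(n); P=cloud(n,d)
        m=(d>0)&(abs(P[...,2]-.0185)<.003)&(np.hypot(P[...,0]-x,P[...,1]-y)<.066)
        m=cv2.morphologyEx(m.astype(np.uint8),cv2.MORPH_OPEN,np.ones((2,2)))>0
        Q=P[m]; r=cv2.minAreaRect((Q[:,:2]*1000).astype(np.float32)); pts.append(Q)
        print(n,len(Q),'rect',np.round(r[0],1),np.round(r[1],1),'ang',round(r[2],1))
    return pts
E
python3 -m pendant '[{"jaw":0,"travel":[0,0,0],"yaw":-10},{"jaw":0,"travel":[0,0,0],"yaw":-20},{"jaw":0,"travel":[0,0,0],"yaw":-30},{"jaw":0,"travel":[0,0,0],"yaw":-40},{"jaw":0,"travel":[0,0,0],"yaw":-50}]'
python3 -c "
from h import *; go(.436,-.018,.018); flange(.436,-.018)"
```

```text
clock: 3.4
tcp_pos: [0.4359, -0.0179, 0.0163]
eef_rot: [0.0, -0.544, 0.839, -0.001]
contact_force: [2.6, -1.8, -0.1]
finger_gap: 0.0507
gripper_force: 42.1
t 3.4 tcp [ 0.4359 -0.0179  0.0163] qdeg [ 24. -20. -38.   0. -72. -49.] gap 0.0507 F [ 2.6 -1.8 -0.1] T [-0.44 -0.67  0.03]
travel cm [ 0.  -0.  -0.2]
side 366 rect [ 455.1 -493. ] [106.8 970. ] ang 1.8
top 0 rect [0. 0.] [0. 0.] ang 0.0
```

```bash
sed -i '/morphologyEx/d' h.py
python3 -c "
from h import *; flange(.436,-.018); im,d=ctrl.get_image('side'); cv2.imwrite('pics/s2.png',cv2.resize(im[120:270,80:310,::-1],None,fx=3,fy=3))"
```

```text
side 386 rect [442.3 -34.7] [112.6  80.3] ang 9.1
top 2 rect [489.5   6.8] [4. 0.] ang 134.5
```

View pics/s2.png

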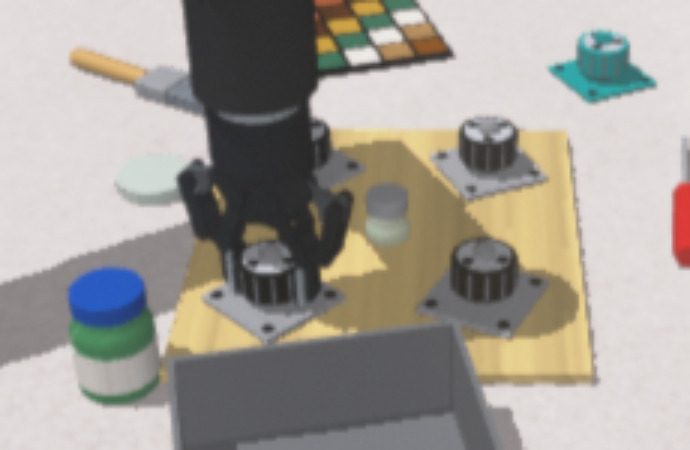

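The flange stayed put after 50° (front corner still at (268,338)), so this wheel is good. I'll finish the quarter turn, release and lift.

```bash
cat >> h.py <<'E'
def corner(x,y,n='side'):
    im,d=ctrl.get_image(n); P=cloud(n,d); dx,dy=P[...,0]-x,P[...,1]-y; r=np.hypot(dx,dy)
    m=(d>0)&(abs(P[...,2]-.0185)<.003)&(r>.047)&(r<.064)
    a=np.arctan2(dy,dx)[m]; z=np.exp(4j*a).mean() if m.sum() else 0
    print(n,m.sum(),'corner angle mod 90:',round(np.degrees(np.angle(z))/4%90,1),'conc',round(abs(z),2))
E
python3 -m pendant '[{"jaw":0,"travel":[0,0,0],"yaw":-10.6},{"jaw":0,"travel":[0,0,0],"yaw":-21.2},{"jaw":0,"travel":[0,0,0],"yaw":-31.8},{"jaw":0,"travel":[0,0,0],"yaw":-42.4},{"jaw":0,"travel":[0,0,0],"yaw":-53}]'
python3 -m pendant '[{"jaw":0,"travel":[0,0,0],"yaw":0},{"jaw":1,"travel":[0,0,0],"yaw":0},{"jaw":1,"travel":[0,0,0],"yaw":0},{"jaw":1,"travel":[0,0,0],"yaw":0},{"jaw":1,"travel":[0,0,-2],"yaw":0}]'
python3 -m pendant '[{"jaw":1,"travel":[0,0,-6],"yaw":0},{"jaw":1,"travel":[0,0,-7],"yaw":0}]'
python3 -c "
from h import *; go(.453,.176,.10)
for p in((.436,-.018),(.453,.176),(.618,.168),(.600,-.025)): corner(*p)"
```

```text
clock: 4.28
tcp_pos: [0.4359, -0.017, 0.0163]
eef_rot: [-0.001, 0.861, -0.509, 0.0]
contact_force: [2.6, 0.8, 0.4]
finger_gap: 0.0508
gripper_force: 42.1
clock: 4.9
tcp_pos: [0.434, -0.0178, 0.0346]
eef_rot: [0.001, 0.86, -0.511, -0.001]
contact_force: [0.1, 0.5, 0.4]
finger_gap: 0.0854
gripper_force: 0.0
clock: 5.15
tcp_pos: [0.4374, -0.0173, 0.1106]
eef_rot: [-0.002, 0.86, -0.511, 0.003]
contact_force: [-0.5, 0.2, -0.5]
finger_gap: 0.0854
gripper_force: 0.0
t 5.15 tcp [ 0.4374 -0.0173  0.1106] qdeg [ 24. -23. -30.   0. -83.   4.] gap 0.0854 F [-0.5  0.2 -0.5] T [ 0.   -0.   -0.02]
travel cm [-16.2 -10.6   1.1]
side 54 corner angle mod 90: 86.4 conc 0.84
side 35 corner angle mod 90: 86.6 conc 0.79
side 48 corner angle mod 90: 66.3 conc 0.67
side 57 corner angle mod 90: 16.8 conc 0.82
```

```bash

python3 -m pendant '[{"jaw":1,"travel":[-16.2,-10.6,1],"yaw":0},{"jaw":1,"travel":[-16.2,-10.6,2],"yaw":0},{"jaw":1,"travel":[-16.2,-10.6,4],"yaw":0},{"jaw":1,"travel":[-16.2,-10.6,4],"yaw":0},{"jaw":1,"travel":[-16.2,-10.6,4],"yaw":0}]'
python3 -c "from h import *; go(.453,.176,.017)"
```

```text
clock: 5.98
tcp_pos: [0.45, 0.1752, 0.0643]
eef_rot: [0.002, 0.86, -0.51, -0.001]
contact_force: [0.8, 0.2, -0.4]
finger_gap: 0.0852
gripper_force: 0.0
t 5.97 tcp [0.45   0.1752 0.0643] qdeg [ 45. -13. -27.  -0. -76. -17.] gap 0.0852 F [ 0.8  0.2 -0.4] T [-0.05 -0.01 -0.04]
travel cm [ 0.1 -0.3  4.7]
```

```bash

python3 -m pendant '[{"jaw":1,"travel":[0.1,-0.3,3],"yaw":0},{"jaw":1,"travel":[0.1,-0.3,4.7],"yaw":0},{"jaw":1,"travel":[0.1,-0.3,4.7],"yaw":0},{"jaw":0,"travel":[0.1,-0.3,4.7],"yaw":0},{"jaw":0,"travel":[0.1,-0.3,4.7],"yaw":0}]' 40
python3 -m pendant '[{"jaw":0,"travel":[0,0,0],"yaw":0},{"jaw":0,"travel":[0,0,0],"yaw":0},{"jaw":0,"travel":[0,0,0],"yaw":0}]'
python3 -c "from h import *; go(.453,.176,.017);corner(.453,.176)"
python3 -m pendant '[{"jaw":0,"travel":[0,0,0],"yaw":-10},{"jaw":0,"travel":[0,0,0],"yaw":-20},{"jaw":0,"travel":[0,0,0],"yaw":-30},{"jaw":0,"travel":[0,0,0],"yaw":-40},{"jaw":0,"travel":[0,0,0],"yaw":-50}]'
python3 -c "
from h import *; go(.453,.176,.017);corner(.453,.176);corner(.453,.176,'top')
im,d=ctrl.get_image('side'); cv2.imwrite('pics/s3.png',cv2.resize(im[120:270,80:310,::-1],None,fx=3,fy=3))"
```

```text
clock: 6.6
tcp_pos: [0.4545, 0.1763, 0.0202]
eef_rot: [-0.001, 0.86, -0.51, 0.0]
contact_force: [-1.8, -0.3, 4.4]
finger_gap: 0.0517
gripper_force: 7.0
clock: 6.98
tcp_pos: [0.4546, 0.1764, 0.0205]
eef_rot: [-0.001, 0.86, -0.51, 0.001]
contact_force: [-2.2, -0.4, 6.8]
finger_gap: 0.0511
gripper_force: 41.4
t 6.97 tcp [0.4546 0.1764 0.0205] qdeg [ 45. -11. -30.   0. -71. -16.] gap 0.0511 F [-2.2 -0.4  6.8] T [-0.33  0.65 -0.01]
travel cm [-0.   0.2  0.3]
side 42 corner angle mod 90: 85.1 conc 0.75
clock: 7.65
tcp_pos: [0.4553, 0.1775, 0.0205]
eef_rot: [-0.002, 0.995, -0.096, 0.002]
contact_force: [3.1, 3.9, 2.5]
finger_gap: 0.0511
gripper_force: 41.5
t 7.65 tcp [0.4553 0.1775 0.0205] qdeg [ 45. -11. -30.   0. -71.  34.] gap 0.0511 F [3.1 3.9 2.5] T [ 0.97 -0.72 -0.01]
travel cm [-0.2  0.2  0.3]
side 37 corner angle mod 90: 84.3 conc 0.84
top 30 corner angle mod 90: 85.3 conc 0.36
```

View pics/s3.png

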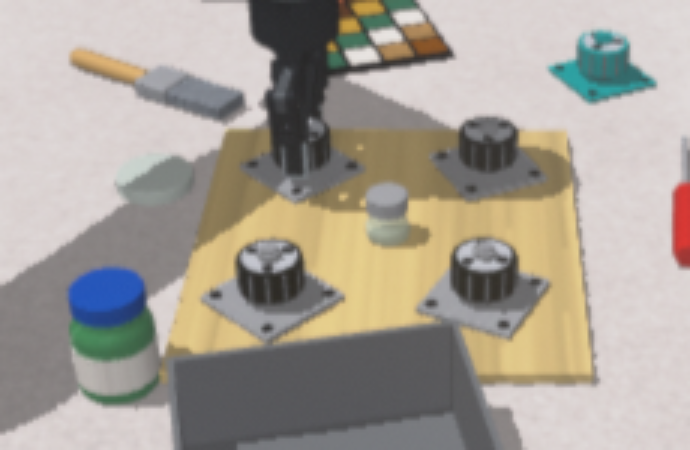

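The corner angle is unchanged at about 85° and the flange at (298,165) is square as before, so this wheel is good too. I'll finish its turn and go on to the far-left roller.

```bash

python3 -m pendant '[{"jaw":0,"travel":[0,0,0],"yaw":-10.6},{"jaw":0,"travel":[0,0,0],"yaw":-21.2},{"jaw":0,"travel":[0,0,0],"yaw":-31.8},{"jaw":0,"travel":[0,0,0],"yaw":-42.4},{"jaw":0,"travel":[0,0,0],"yaw":-53}]'
python3 -m pendant '[{"jaw":0,"travel":[0,0,0],"yaw":0},{"jaw":1,"travel":[0,0,0],"yaw":0},{"jaw":1,"travel":[0,0,0],"yaw":0},{"jaw":1,"travel":[0,0,0],"yaw":0},{"jaw":1,"travel":[0,0,-2],"yaw":0}]'
python3 -m pendant '[{"jaw":1,"travel":[0,0,-6],"yaw":0},{"jaw":1,"travel":[0,0,-6],"yaw":0}]'
python3 -c "
from h import *; corner(.453,.176); go(.618,.168,.07)"
```

```text
clock: 8.43
tcp_pos: [0.4546, 0.1778, 0.0204]
eef_rot: [-0.001, 0.934, 0.357, 0.002]
contact_force: [-1.5, 6.5, 6.2]
finger_gap: 0.0512
gripper_force: 41.7
clock: 9.05
tcp_pos: [0.4526, 0.175, 0.0373]
eef_rot: [0.001, 0.935, 0.355, -0.002]
contact_force: [0.0, 0.5, 0.8]
finger_gap: 0.0853
gripper_force: 0.0
clock: 9.3
tcp_pos: [0.4563, 0.1772, 0.1043]
eef_rot: [-0.001, 0.935, 0.355, 0.004]
contact_force: [-0.1, 0.8, -0.9]
finger_gap: 0.0857
gripper_force: 0.0
side 47 corner angle mod 90: 85.6 conc 0.75
t 9.35 tcp [0.4549 0.1767 0.1013] qdeg [ 45. -14. -24.   0. -80.  87.] gap 0.0854 F [ 0.7 -1.6 -0.9] T [-0.04  0.05  0.01]
travel cm [11.6 11.5  3.2]
```

```bash

python3 -m pendant '[{"jaw":1,"travel":[11.6,11.5,0],"yaw":0},{"jaw":1,"travel":[11.6,11.5,1.5],"yaw":0},{"jaw":1,"travel":[11.6,11.5,3.2],"yaw":0},{"jaw":1,"travel":[11.6,11.5,3.2],"yaw":0},{"jaw":1,"travel":[11.6,11.5,3.2],"yaw":0}]'
python3 -c "from h import *; go(.618,.168,.018)"
```

```text
clock: 9.98
tcp_pos: [0.6164, 0.1668, 0.066]
eef_rot: [0.0, 0.935, 0.355, -0.001]
contact_force: [0.2, 0.3, 0.2]
finger_gap: 0.0853
gripper_force: 0.0
t 9.97 tcp [0.6164 0.1668 0.066 ] qdeg [ 33.  11.  -3.  -0. -76.  99.] gap 0.0853 F [0.2 0.3 0.2] T [-0.02  0.02  0.01]
travel cm [0.2 0.  4.8]
```

```bash

python3 -m pendant '[{"jaw":1,"travel":[0.2,0,3],"yaw":0},{"jaw":1,"travel":[0.2,0,4.8],"yaw":0},{"jaw":1,"travel":[0.2,0,4.8],"yaw":0},{"jaw":0,"travel":[0.2,0,4.8],"yaw":0},{"jaw":0,"travel":[0.2,0,4.8],"yaw":0}]' 40
python3 -m pendant '[{"jaw":0,"travel":[0,0,0],"yaw":0},{"jaw":0,"travel":[0,0,0],"yaw":0},{"jaw":0,"travel":[0,0,0],"yaw":0}]'
python3 -c "from h import *; go(.618,.168,.018);corner(.618,.168);corner(.618,.168,'top')"
python3 -m pendant '[{"jaw":0,"travel":[0,0,0],"yaw":10},{"jaw":0,"travel":[0,0,0],"yaw":20},{"jaw":0,"travel":[0,0,0],"yaw":30},{"jaw":0,"travel":[0,0,0],"yaw":40},{"jaw":0,"travel":[0,0,0],"yaw":50}]'
python3 -c "
from h import *; go(.618,.168,.018);corner(.618,.168);corner(.618,.168,'top')
im,d=ctrl.get_image('side'); cv2.imwrite('pics/s4.png',cv2.resize(im[120:270,80:310,::-1],None,fx=3,fy=3))"
```

```text
clock: 10.6
tcp_pos: [0.619, 0.169, 0.0206]
eef_rot: [-0.0, 0.935, 0.355, 0.001]
contact_force: [-9.8, 6.6, 3.4]
finger_gap: 0.0515
gripper_force: 8.5
clock: 10.98
tcp_pos: [0.6191, 0.169, 0.0207]
eef_rot: [-0.0, 0.935, 0.356, 0.001]
contact_force: [-3.3, 2.0, 5.8]
finger_gap: 0.051
gripper_force: 41.7
t 10.97 tcp [0.6191 0.169  0.0207] qdeg [ 33.  13.  -6.   0. -71.  99.] gap 0.051 F [-3.3  2.   5.8] T [ 0.39  1.01 -0.01]
travel cm [-0.1  0.   0.3]
side 38 corner angle mod 90: 65.5 conc 0.83
top 40 corner angle mod 90: 67.4 conc 0.45
clock: 11.7
tcp_pos: [0.6197, 0.1687, 0.0208]
eef_rot: [-0.0, 0.997, -0.076, 0.001]
contact_force: [-0.1, -0.3, 4.5]
finger_gap: 0.0509
gripper_force: 41.6
t 11.7 tcp [0.6197 0.1687 0.0208] qdeg [ 33.  13.  -6.   0. -71.  48.] gap 0.0509 F [-0.1 -0.3  4.5] T [-0.01 -0.01  0.2 ]
travel cm [-0.2  0.1  0.3]
side 44 corner angle mod 90: 18.1 conc 0.73
top 40 corner angle mod 90: 17.5 conc 0.52
```

View pics/s4.png

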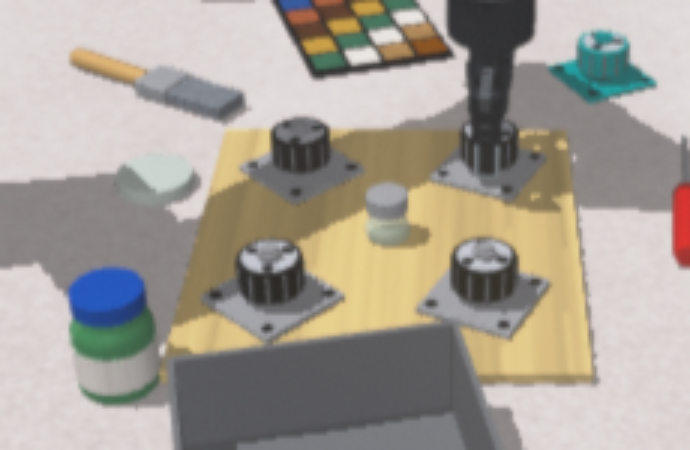

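The far-left roller turned as a whole: its flange went from 66° to 18° with 0.2 N m of torque, so it is faulty. I'll release it, test the last one before binning anything, then come back.

```bash

python3 -m pendant '[{"jaw":1,"travel":[0,0,0],"yaw":0},{"jaw":1,"travel":[0,0,0],"yaw":0},{"jaw":1,"travel":[0,0,0],"yaw":0},{"jaw":1,"travel":[0,0,-2],"yaw":0},{"jaw":1,"travel":[0,0,-7],"yaw":0}]'
python3 -m pendant '[{"jaw":1,"travel":[0,0,0],"yaw":0}]'
python3 -c "
from h import *; go(.600,-.025,.07)"
```

```text
clock: 12.48
tcp_pos: [0.6171, 0.1679, 0.0881]
eef_rot: [0.001, 0.997, -0.073, -0.002]
contact_force: [1.3, 0.5, 0.0]
finger_gap: 0.0855
gripper_force: 0.0
clock: 12.6
tcp_pos: [0.6215, 0.1694, 0.0965]
eef_rot: [-0.002, 0.997, -0.073, 0.005]
contact_force: [1.4, 0.3, 0.1]
finger_gap: 0.0855
gripper_force: 0.0
t 12.6 tcp [0.6215 0.1694 0.0965] qdeg [ 33.  10.  -1.   0. -78.  49.] gap 0.0855 F [1.4 0.3 0.1] T [ 0.04  0.01 -0.01]
travel cm [ 0.7 19.6  2.6]
```

```bash

python3 -m pendant '[{"jaw":1,"travel":[0.7,19.6,0],"yaw":0},{"jaw":1,"travel":[0.7,19.6,1],"yaw":0},{"jaw":1,"travel":[0.7,19.6,2.6],"yaw":0},{"jaw":1,"travel":[0.7,19.6,2.6],"yaw":0},{"jaw":1,"travel":[0.7,19.6,2.6],"yaw":0}]'
python3 -c "from h import *; go(.600,-.025,.018)"
```

```text
clock: 13.22
tcp_pos: [0.5971, -0.027, 0.0637]
eef_rot: [-0.0, 0.997, -0.074, 0.0]
contact_force: [1.1, -0.1, -0.8]
finger_gap: 0.0853
gripper_force: 0.0
t 13.22 tcp [ 0.5971 -0.027   0.0637] qdeg [ 17.   5. -10.   0. -75.  65.] gap 0.0853 F [ 1.1 -0.1 -0.8] T [0.07 0.   0.01]
travel cm [ 0.3 -0.2  4.6]
```

```bash

python3 -m pendant '[{"jaw":1,"travel":[0.3,-0.2,3],"yaw":0},{"jaw":1,"travel":[0.3,-0.2,4.6],"yaw":0},{"jaw":1,"travel":[0.3,-0.2,4.6],"yaw":0},{"jaw":0,"travel":[0.3,-0.2,4.6],"yaw":0},{"jaw":0,"travel":[0.3,-0.2,4.6],"yaw":0}]' 40
python3 -m pendant '[{"jaw":0,"travel":[0,0,0],"yaw":0},{"jaw":0,"travel":[0,0,0],"yaw":0},{"jaw":0,"travel":[0,0,0],"yaw":0}]'
python3 -c "from h import *; go(.600,-.025,.018);corner(.6,-.025);corner(.6,-.025,'top')"
python3 -m pendant '[{"jaw":0,"travel":[0,0,0],"yaw":10},{"jaw":0,"travel":[0,0,0],"yaw":20},{"jaw":0,"travel":[0,0,0],"yaw":30},{"jaw":0,"travel":[0,0,0],"yaw":40},{"jaw":0,"travel":[0,0,0],"yaw":50}]'
python3 -c "
from h import *; go(.600,-.025,.018);corner(.6,-.025);corner(.6,-.025,'top')"
```

```text
clock: 13.85
tcp_pos: [0.6009, -0.0245, 0.0183]
eef_rot: [-0.0, 0.997, -0.073, 0.001]
contact_force: [1.6, 8.7, 4.6]
finger_gap: 0.0518
gripper_force: 9.4
clock: 14.22
tcp_pos: [0.601, -0.0245, 0.0185]
eef_rot: [-0.0, 0.997, -0.073, 0.001]
contact_force: [-2.2, 2.2, 5.1]
finger_gap: 0.0509
gripper_force: 41.8
t 14.22 tcp [ 0.601  -0.0245  0.0185] qdeg [ 17.   7. -13.   0. -70.  65.] gap 0.0509 F [-2.2  2.2  5.1] T [ 0.97  0.43 -0.04]
travel cm [-0.1  0.1  0. ]
side 58 corner angle mod 90: 15.7 conc 0.79
top 30 corner angle mod 90: 22.8 conc 0.36
clock: 14.95
tcp_pos: [0.6011, -0.0252, 0.0185]
eef_rot: [-0.0, 0.872, -0.49, 0.001]
contact_force: [-0.9, -0.6, 5.3]
finger_gap: 0.0509
gripper_force: 41.8
t 14.95 tcp [ 0.6011 -0.0252  0.0185] qdeg [ 17.   7. -13.   0. -70.  15.] gap 0.0509 F [-0.9 -0.6  5.3] T [-0.    0.03  0.17]
travel cm [-0.1  0.1  0. ]
side 51 corner angle mod 90: 71.1 conc 0.73
top 40 corner angle mod 90: 66.9 conc 0.4
```

The last roller's flange turned about 35° of the 50° with 0.17 N m of torque: its wheel stops dead, so it is faulty. It is still gripped, so I'll lift it and carry it to the bin.

```bash

python3 -m pendant '[{"jaw":0,"travel":[0,0,-3],"yaw":0},{"jaw":0,"travel":[0,0,-7],"yaw":0},{"jaw":0,"travel":[0,0,-11.5],"yaw":0},{"jaw":0,"travel":[0,0,-11.5],"yaw":0}]' 60
python3 -c "
from h import *; go(.502,-.349,.13)"
```

```text
clock: 15.55
tcp_pos: [0.6017, -0.025, 0.1356]
eef_rot: [-0.002, 0.873, -0.487, 0.002]
contact_force: [0.6, -0.1, -3.8]
finger_gap: 0.0507
gripper_force: 63.9
t 15.55 tcp [ 0.6017 -0.025   0.1356] qdeg [ 17.   3.  -4.   0. -82.  15.] gap 0.0507 F [ 0.6 -0.1 -3.8] T [ 0.07 -0.05  0.  ]
travel cm [22.4 25.5  0.5]
```

```bash

python3 -m pendant '[{"jaw":0,"travel":[3.8,4.3,0],"yaw":0},{"jaw":0,"travel":[7.6,8.6,0],"yaw":0},{"jaw":0,"travel":[11.4,12.9,0],"yaw":0},{"jaw":0,"travel":[15.2,17.2,0],"yaw":0},{"jaw":0,"travel":[19,21.5,0],"yaw":0}]'
python3 -m pendant '[{"jaw":0,"travel":[2.5,3,0],"yaw":0},{"jaw":0,"travel":[3.4,4,0],"yaw":0},{"jaw":0,"travel":[3.4,4,0],"yaw":0},{"jaw":0,"travel":[3.4,4,0],"yaw":0}]'
python3 -c "
from h import *; go(.502,-.349,.016)
im,d=ctrl.get_image('side'); cv2.imwrite('pics/s5.png',im[...,::-1])
im,d=ctrl.get_image('top'); cv2.imwrite('pics/t5.png',im[...,::-1])"
```

```text
clock: 16.18
tcp_pos: [0.5149, -0.3004, 0.1292]
eef_rot: [-0.0, 0.873, -0.487, -0.002]
contact_force: [1.7, -0.3, -4.0]
finger_gap: 0.0506
gripper_force: 64.3
clock: 16.68
tcp_pos: [0.5006, -0.3483, 0.131]
eef_rot: [-0.0, 0.873, -0.487, -0.001]
contact_force: [-0.8, -0.3, -4.1]
finger_gap: 0.0501
gripper_force: 64.4
t 16.68 tcp [ 0.5006 -0.3483  0.131 ] qdeg [-16.   5.  -3.  -0. -82.  48.] gap 0.0501 F [-0.8 -0.3 -4.1] T [ 0.02 -0.01 -0.06]
travel cm [ 0.2 -0.1 11.5]
```

View pics/s5.png

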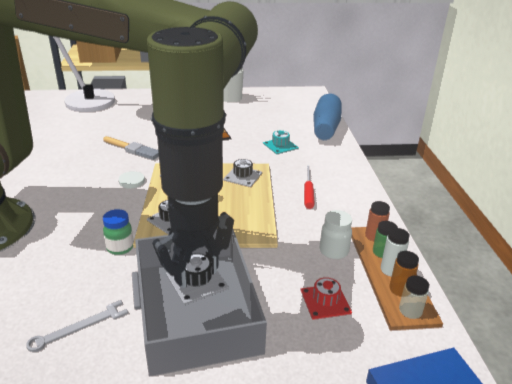

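The held roller is over the bin, around pixel (198,280), clear of the walls. I'll lower and release it.

```bash

python3 -m pendant '[{"jaw":0,"travel":[0.2,-0.1,4],"yaw":0},{"jaw":0,"travel":[0.2,-0.1,8],"yaw":0},{"jaw":0,"travel":[0.2,-0.1,10.5],"yaw":0},{"jaw":0,"travel":[0.2,-0.1,11.4],"yaw":0},{"jaw":0,"travel":[0.2,-0.1,11.4],"yaw":0}]'
python3 -c "
from h import *; go(.502,-.349,.016)"
python3 -m pendant '[{"jaw":1,"travel":[0,0,0],"yaw":0},{"jaw":1,"travel":[0,0,0],"yaw":0},{"jaw":1,"travel":[0,0,0],"yaw":0},{"jaw":1,"travel":[0,0,-3],"yaw":0},{"jaw":1,"travel":[0,0,-9],"yaw":0}]'
python3 -m pendant '[{"jaw":1,"travel":[0,0,-4],"yaw":0},{"jaw":1,"travel":[0,0,-4],"yaw":0}]'
python3 -c "
from h import *; go(.619,.168,.1)"
```

```text
clock: 17.4
tcp_pos: [0.5027, -0.3502, 0.0183]
eef_rot: [0.0, 0.873, -0.487, -0.0]
contact_force: [-0.8, 0.1, -4.3]
finger_gap: 0.0506
gripper_force: 64.4
t 17.4 tcp [ 0.5027 -0.3502  0.0183] qdeg [-16.   9. -11.   0. -71.  48.] gap 0.0506 F [-0.8  0.1 -4.3] T [ 0.   -0.07 -0.02]
travel cm [-0.1 -0.   0.2]
clock: 18.02
tcp_pos: [0.5009, -0.3498, 0.1064]
eef_rot: [0.0, 0.873, -0.488, -0.003]
contact_force: [1.2, 0.2, 0.2]
finger_gap: 0.0852
gripper_force: 0.0
clock: 18.27
tcp_pos: [0.5042, -0.3517, 0.1536]
eef_rot: [-0.0, 0.873, -0.488, 0.004]
contact_force: [0.4, -0.0, -1.2]
finger_gap: 0.0857
gripper_force: 0.0
t 18.27 tcp [ 0.5042 -0.3517  0.1536] qdeg [-16.   4.  -1.   0. -84.  48.] gap 0.0857 F [ 0.4 -0.  -1.2] T [0.02 0.05 0.06]
travel cm [-38.3 -37.    5.2]
```

```bash

python3 -m pendant '[{"jaw":1,"travel":[-4.3,-4.2,0],"yaw":0},{"jaw":1,"travel":[-8.6,-8.3,0],"yaw":0},{"jaw":1,"travel":[-12.9,-12.5,0],"yaw":0},{"jaw":1,"travel":[-17.2,-16.6,1],"yaw":0},{"jaw":1,"travel":[-21.5,-20.8,2],"yaw":0}]'
python3 -m pendant '[{"jaw":1,"travel":[-4.3,-4.1,1],"yaw":0},{"jaw":1,"travel":[-8.6,-8.2,2],"yaw":0},{"jaw":1,"travel":[-12.9,-12.3,3.2],"yaw":0},{"jaw":1,"travel":[-16.8,-16.2,3.2],"yaw":0},{"jaw":1,"travel":[-16.8,-16.2,3.2],"yaw":0}]'
python3 -c "from h import *; go(.6195,.1687,.018)"
```

```text
clock: 18.9
tcp_pos: [0.5667, -0.0565, 0.1275]
eef_rot: [-0.0, 0.873, -0.488, 0.0]
contact_force: [0.8, -0.1, -0.2]
finger_gap: 0.0852
gripper_force: 0.0
clock: 19.52
tcp_pos: [0.6162, 0.1728, 0.0943]
eef_rot: [0.001, 0.874, -0.486, -0.001]
contact_force: [-0.9, 0.0, -1.0]
finger_gap: 0.0855
gripper_force: 0.0
t 19.52 tcp [0.6162 0.1728 0.0943] qdeg [ 34.  10.  -1.  -0. -79.  -2.] gap 0.0855 F [-0.9  0.  -1. ] T [-0.07  0.01  0.  ]
travel cm [ 0.5 -0.1  7.6]
```

```bash

python3 -m pendant '[{"jaw":1,"travel":[0.5,-0.1,3],"yaw":0},{"jaw":1,"travel":[0.5,-0.1,6],"yaw":0},{"jaw":1,"travel":[0.5,-0.1,7.6],"yaw":0},{"jaw":1,"travel":[0.5,-0.1,7.6],"yaw":0},{"jaw":0,"travel":[0.5,-0.1,7.6],"yaw":0}]' 60
python3 -m pendant '[{"jaw":0,"travel":[0,0,0],"yaw":0},{"jaw":0,"travel":[0,0,0],"yaw":0},{"jaw":0,"travel":[0,0,0],"yaw":0},{"jaw":0,"travel":[0,0,0],"yaw":0},{"jaw":0,"travel":[0,0,-1],"yaw":0}]' 60
python3 -m pendant '[{"jaw":0,"travel":[0,0,-4],"yaw":0},{"jaw":0,"travel":[0,0,-8],"yaw":0},{"jaw":0,"travel":[0,0,-11],"yaw":0},{"jaw":0,"travel":[0,0,-11],"yaw":0}]'
python3 -c "from h import *; go(.482,-.221,.13)"
```

```text
clock: 20.15
tcp_pos: [0.6209, 0.1659, 0.0216]
eef_rot: [-0.001, 0.873, -0.488, 0.001]
contact_force: [0.0, -0.9, 0.3]
finger_gap: 0.0699
gripper_force: 0.0
clock: 20.78
tcp_pos: [0.6187, 0.1656, 0.0285]
eef_rot: [0.001, 0.873, -0.488, -0.001]
contact_force: [-0.7, -0.5, -3.9]
finger_gap: 0.0509
gripper_force: 63.2
clock: 21.28
tcp_pos: [0.6208, 0.1663, 0.1423]
eef_rot: [-0.002, 0.873, -0.488, 0.001]
contact_force: [-0.8, 0.3, -5.4]
finger_gap: 0.0506
gripper_force: 63.8
t 21.27 tcp [0.6208 0.1663 0.1423] qdeg [ 33.   9.   3.   0. -84.  -1.] gap 0.0506 F [-0.8  0.3 -5.4] T [ 0.05 -0.08 -0.02]
travel cm [25.7 32.1  1.1]
```

```bash

python3 -m pendant '[{"jaw":0,"travel":[3.5,4.4,0],"yaw":0},{"jaw":0,"travel":[7.2,9,0],"yaw":0},{"jaw":0,"travel":[11,13.8,0],"yaw":0},{"jaw":0,"travel":[14.8,18.5,0],"yaw":0},{"jaw":0,"travel":[18.6,23.2,0],"yaw":0}]'
python3 -m pendant '[{"jaw":0,"travel":[3.6,4.5,0],"yaw":0},{"jaw":0,"travel":[7.1,8.9,0],"yaw":0},{"jaw":0,"travel":[7.1,8.9,0],"yaw":0},{"jaw":0,"travel":[7.1,8.9,0],"yaw":0}]'
python3 -c "
from h import *; go(.482,-.221,.018)
im,d=ctrl.get_image('side'); P=cloud('side',d); z=np.load('side0.npz')
for nm,z0,r in(('bin',.011,0),):
  m=(d>0)&(P[...,0]>.4)&(P[...,0]<.6)&(P[...,1]<-.26)&(P[...,1]>-.44)&(P[...,2]>.035)&(P[...,2]<.06)
  Q=P[m]; print(len(Q), np.median(Q,0) if len(Q) else '')
cv2.imwrite('pics/s6.png',im[...,::-1])"
```

```text
clock: 21.9
tcp_pos: [0.5179, -0.1154, 0.1371]
eef_rot: [0.001, 0.873, -0.487, -0.002]
contact_force: [1.8, -1.3, -5.0]
finger_gap: 0.0505
gripper_force: 64.4
clock: 22.4
tcp_pos: [0.4806, -0.221, 0.1378]
eef_rot: [0.0, 0.873, -0.488, -0.002]
contact_force: [-0.2, 0.4, -3.4]
finger_gap: 0.051
gripper_force: 64.7
t 22.4 tcp [ 0.4806 -0.221   0.1378] qdeg [ -3.  -8. -15.  -0. -83.  35.] gap 0.051 F [-0.2  0.4 -3.4] T [ 0.04 -0.03 -0.04]
travel cm [ 0.1 -0.1 12. ]
1909 [ 0.50684321 -0.41294556  0.04767681]
```

View pics/s6.png

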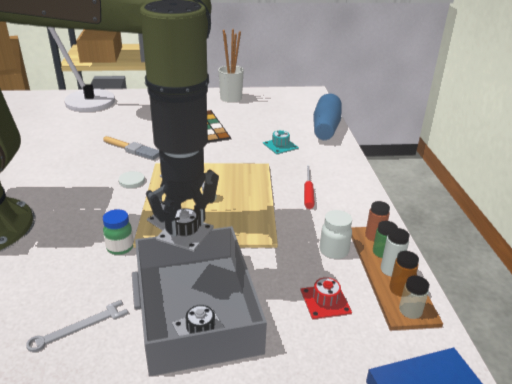

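Roller B lies upright in the bin near (200,322). The second roller is over the near half, so I'll shift it about 1 cm away from the wall, then lower and release.

```bash

python3 -m pendant '[{"jaw":0,"travel":[1,0.3,1],"yaw":0},{"jaw":0,"travel":[1,0.3,5],"yaw":0},{"jaw":0,"travel":[1,0.3,9],"yaw":0},{"jaw":0,"travel":[1,0.3,11.5],"yaw":0},{"jaw":0,"travel":[1,0.3,11.5],"yaw":0}]'
python3 -m pendant '[{"jaw":1,"travel":[0,0,0],"yaw":0},{"jaw":1,"travel":[0,0,0],"yaw":0},{"jaw":1,"travel":[0,0,0],"yaw":0},{"jaw":1,"travel":[0,0,-3],"yaw":0},{"jaw":1,"travel":[0,0,-9],"yaw":0}]'
python3 -m pendant '[{"jaw":1,"travel":[4,4,-6],"yaw":0},{"jaw":1,"travel":[8,8,-8],"yaw":0},{"jaw":1,"travel":[12,12,-8],"yaw":0},{"jaw":1,"travel":[15,15,-8],"yaw":0},{"jaw":1,"travel":[15,15,-8],"yaw":0}]'
python3 -c "
from h import *; go(.482,-.221,.018)
corner(.436,-.018);corner(.453,.176)
im,d=ctrl.get_image('top'); cv2.imwrite('pics/t7.png',cv2.resize(im[...,::-1],(800,600)))"
```

```text
clock: 23.08
tcp_pos: [0.4824, -0.2305, 0.0217]
eef_rot: [0.001, 0.873, -0.487, -0.003]
contact_force: [-0.5, 0.1, -3.5]
finger_gap: 0.0504
gripper_force: 64.7
clock: 23.7
tcp_pos: [0.4828, -0.231, 0.1142]
eef_rot: [0.001, 0.873, -0.488, -0.002]
contact_force: [0.6, -0.9, 0.6]
finger_gap: 0.0851
gripper_force: 0.0
clock: 24.32
tcp_pos: [0.4337, -0.4407, 0.195]
eef_rot: [0.0, 0.872, -0.49, -0.0]
contact_force: [0.3, 1.0, 0.5]
finger_gap: 0.0853
gripper_force: 0.0
t 24.32 tcp [ 0.4337 -0.4407  0.195 ] qdeg [-27.   5.   4.   0. -89.  58.] gap 0.0853 F [0.3 1.  0.5] T [ 0.14 -0.05  0.05]
travel cm [-16.2 -15.6  17.7]
side 20 corner angle mod 90: 89.3 conc 0.9
side 37 corner angle mod 90: 79.6 conc 0.7
```

View pics/t7.png

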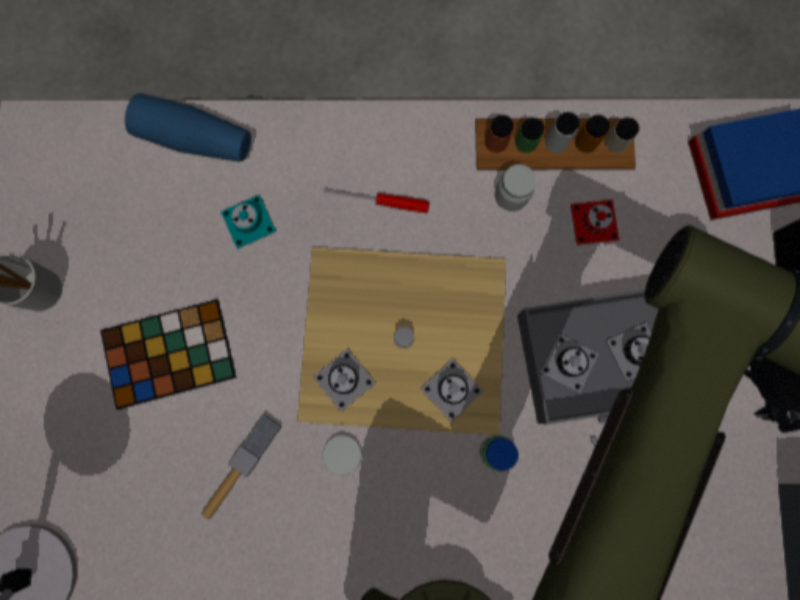

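Both faulty rollers lie in the bin, at (573,362) and (637,348). The good ones stand on the board at (343,378) and (452,388), and the pot, tub and palette have not moved.

```bash
python3 -c "from h import *; print(ctrl.finish_job())"
```

```text
the job is handed in; nothing more can be done
None
```

I handed the job in at about 24 s: all four wheels were tried, the two faulty rollers (one stuck, one that stopped short) are in the grey bin, and the two good ones, each turned about 103°, still stand wheel-up on the board with the pot, tub and palette unmoved.

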